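# Latch the water filter's hatch with its wing knob

### The job

The water filter's cartridges are changed, but its hatch still stands open: swing it down onto its rubber seal. Then, pressing it down through the wing knob, firmly but without crushing the seal, turn the knob clockwise until its hidden tongue is behind the front edge of the frame and the knob is fully home, and let go; if the tongue catches on the edge, do not force it but press a little deeper. Leave everything else on the island as it is.

Things in the scene. Friction and masses are not known exactly. Their poses are not given: they have to be found in the camera images.
- filter_unit: White countertop water filter, fixed, 230 deep (x), 340 wide (y), 120 mm high. Origin: centre of its underside; x from front to back, y to its left, z up. Its hatch covers y = -55 to 155 mm; hinge axis along y at x = 95, z = 121.5 mm; free edge in front. Latched, the hatch's top is about 135 mm high in front. Right of it a deck 120 mm high carries a spice jar; in front a spout (x to -176, y = -115, z 74 to 104 mm).
- hatch (a joint): Hatch angle, rad: 0 = level, hard down; 0.06 = just touching the seal; 0.02 to 0.03 = latched; grows as its free edge rises, up and back. Starts at 0.5 to 1.0. A damped, spring-balanced hinge (friction 0.2 N m) keeps it where it is left. Open, its outer face with the knob looks up and to the back: push that face down near the free edge to shut it.
- hatch_edge (a point): Middle of the free edge of the aluminium hatch (200 long, 210 wide, 8 mm thick), on its outer face: 200 mm from the hinge, 50 mm in front of the knob's axis. x towards the hinge in the hatch's plane, y along the edge, z out of the outer face.
- wing_knob (a joint): Knob angle, rad: 0 = open, wing and hidden tongue parallel to the hatch's free edge; grows clockwise seen from above; 1.45 = stop, fully home, tongue pointing to the front under the frame edge. Starts at 0 to 0.25. Between about 0.3 and 0.7 the tongue meets the frame edge, and passes below it only while the hatch is pressed deep enough. Friction 0.06 N m.
- knob_grip (a point): On the axis of the black wing knob, 32 mm above the hatch's outer face, 150 mm from the hinge, at mid width. Wing 48 long, 10 thick, standing 12 to 40 mm above the face, on a hub of 20 mm diameter. The point turns with the knob: y along the wing, x across it (grip across x), z along the axis, away from the hatch.
- seal: Front strip of the black rubber seal, 206 long, 10 wide, 13 mm high, 190 mm from the hinge; origin at mid foot. Soft rubber, 1.9 N per mm. The tongue gets below the frame edge only at a seal load of about 11 to 15 N, which differs from unit to unit with the tongue's unseen height and takes some 12 to 20 N down on the knob. A seal load over 21 N (about 26 N on the knob) crushes it.
- frame_edge: Front edge of the bay's frame, below the seal: aluminium strip 35 deep (x), 215 long, 5 mm thick; origin on its top, 120 mm above the island. Its inner side is 17.5 mm behind the origin and 25 mm in front of the knob's axis. The tongue, 6 thick and 16 mm wide, reaches 36 mm from that axis. Over 50 N between tongue and edge damages them.
- water_glass: Drinking glass under the spout, 60 diameter, 72 mm high, 160 g. Leave alone.
- spice_jar: Small amber jar on the filter's right deck, 42 diameter, 62 mm high. Leave alone.
- old_cartridge: Used filter cartridge standing on the island, beige with blue cap, 64 diameter, 86 mm high. Leave alone.
- pot_lid: Heavy stainless pot lid, 216 diameter, 58 mm high with its knob. Leave alone.
- mortar: White ceramic mortar with its pestle, 124 diameter, about 125 mm high. Leave alone.
- spatula: Beechwood spatula, 300 mm long, lying flat. Leave alone.
- baster: Green silicone baster with clear tube, about 230 mm long, lying. Leave alone.
- carousel_base: Foot of the rotating spice carousel (190 diameter over all, 207 mm high, seven glass jars on a wooden turntable); origin on its axis, on the island. Leave alone.
- carousel (a joint): Turn of the carousel's turntable, rad, 0 at the start. Leave it unturned.

How it is judged (in metres and radians):
On the way, in this order (a step that is already met when the one before it is completed fails the run):
1. the hatch lies down on its seal, the knob not yet turned home (value of joint hatch below 0.075 rad and value of joint wing_knob below 0.8 rad), for 0.2 s.
2. the hatch is down and the knob fully home, its tongue behind the frame edge (value of joint hatch below 0.045 rad and value of joint wing_knob above 1.25 rad), for 0.2 s.
At the end, for the whole second after the job is handed in: Hatch down on its seal (joint below 0.045 rad) and held there by the tongue, wing knob within 0.2 rad of its stop (joint above 1.25 rad), hatch at rest, everything else within 30 mm of where it stood and the carousel turned less than 0.4 rad (all of step 2 and velocity of joint hatch below 0.05 rad/s and distance of each of water_glass, spice_jar, old_cartridge, pot_lid, mortar, spatula, baster from where it was at the start of the episode below 0.03 m and value of joint carousel between -0.4 and 0.4 rad); the robot touches nothing.
It fails at once if the seal is crushed: loaded with more than 21 N (contact force between seal and anything else above 21 N).
It fails at once if the knob is forced: the tongue bears on the frame edge with more than 50 N (contact force between frame_edge and anything else above 50 N).
It fails at once if a bystander is knocked away or over (distance of any of water_glass, spice_jar, old_cartridge, pot_lid, mortar, spatula, baster from where it was at the start of the episode above 0.05 m or value of joint carousel above 0.8 rad or value of joint carousel below -0.8 rad or angle between any of water_glass, spice_jar, old_cartridge, mortar's own z axis and vertical above 0.5 rad).
It also fails if it takes over 64 s, if anything falls off the work surface, if the arm or the gripper's body presses on something with over 40 N, if the wrist force passes 120 N, or if a joint passes its speed limit or range.

### The arm

A 6-joint arm with a two-finger parallel gripper is mounted at the origin on the work surface. World frame = base frame: x ahead of the robot, y to its left, z up, the work surface at z = 0. Lengths are in mm, angles in rad, forces in N, time in s.
With the tool pointing down it reaches from about 350 to 875 mm from the base axis. Payload 4.2 kg.
Tool frame: the origin (TCP) lies at the very end of the fingers, on their centre line; the grasp point (between the pads) lies 19 mm behind it; z points along the fingers, y is the direction in which the jaws open and shut (so a half turn about z gives the same grasp; the last joint's range is limited). The gripper opens to 85 mm and grips with 20 to 120 N. Pads are 22 mm wide; open, the fingers measure 114 mm over their backs; the gripper's body (76 mm by 85 mm) begins 54 mm behind the grasp point. The pads swing forward as they close: fully open they stand 13 mm farther back than shut.
Start: joints at [1.401, 0.385, 0.008, 0, -1.194, -0.259], TCP at [259.829, 568.408, 231.312] pointing down, gripper open.
Joint ranges: [-3.14, 3.14], [-1.21, 2.06], [-1.07, 1.41], [-3.16, 2.05], [-2.99, -0.16], [-3.1, 3.1]. Speed limits (rad/s): [2.79, 2.79, 3.14, 3.14, 3.14, 3.14].

### API

Orientations are given as a unit quaternion [x, y, z, w].
In Python, from bench import arm gives the robot as it stands.
- The arm moves only by the tool apply_moves, never from a script. Its argument "plan" is one flat list of numbers, 5 for each row, row after row: the gripper's target within -1 to 1 (shut at 1, half-way at 0, fully open at -1), then the shift along the world's x, y, z in m, then the turn about the world's z in degrees. A call has 1 to 8 rows; each row is the pose to reach, as a shift and turn from the pose commanded when the call began; what a row does not reach only later rows make up. A row lasts 1/12 s, in which the tool goes at most 41.7 mm and 7.16 degrees, less where a joint would pass 70% of its speed; a pose out of reach is approached as far as the arm can. A call with a gripper value outside its range is refused whole. The fingers move at their own pace and stop on an object; the grip force is fixed at half the most. Time passes only in rows, so rows that repeat a pose let the fingers close. It gives the time, the measured TCP pose, the force and the opening at its end, in the units of the state.
- arm.read_state(): the state, without advancing time (a new reading comes with each control period).
- arm.get_image(name): name is "scene" or "top" or "wrist"; returns a dict with "color" (420x560x3 uint8, red, green, blue), "range_z" (420x560 float32, mm along the optical axis (not along the pixel's ray), 0 where there is no reading), "camera_matrix" (3x3 intrinsics, pixels), "camera_from_world" (4x4, takes a point from world to camera coordinates); the wrist camera has in their place "mount" (4x4, takes a point from camera to tool coordinates, whose origin is the TCP and whose axes are the flange's). Camera axes: x right, y down, z forward; pixel columns grow to the right and rows downward; lengths in mm; the calibration is good to about 2 mm. A picture is of the moment at which its call begins: read the wrist's pose just before it.
- arm.job_done(): hands the job in, once; it reports no verdict.
The state is a dict: "clock": time; "joints": joint angles; "joint_vel": joint speeds; "joint_efforts": joint torques, N m; "position": TCP position; "ee_rot": TCP orientation; "contact_force": force on the tool from outside, world axes, zero at the start; "wrist_torque": the same for the moment, N m; "gripper_width": finger opening in mm.
Only numpy, scipy, OpenCV 4.12 (cv2) and the standard library are available. Lean on these libraries where they do the work, as an engineer would, in place of code of your own. Each camera call takes 0.05 s, during which the arm holds its last target.

## Working session

There is one attempt and no reset: what is moved stays moved. The work goes in short steps, Python scripts to look and compute and a tool call to move; the robot and the scene stay as the last step left them, time stands still between calls to the robot, and variables do not carry over. Pictures are saved under pics/ and viewed, and the job is handed in when it is done.

Besides the shell and the picture viewer there is one more tool, called after "Call:" as name(argument=value, ...) on one line, values as JSON. apply_moves: Moves the arm, as the interface text tells. Its arguments: {"type":"object","properties":{"plan":{"type":"array","items":{"type":"number"}}},"required":["plan"]}

```bash
mkdir -p pics; ls; cat > h.py <<'E'
import numpy as np, cv2
from bench import arm
def shot(name,tag):
    s=arm.read_state(); im=arm.get_image(name)
    cv2.imwrite(f'pics/{tag}.png',im['color'][:,:,::-1]); np.savez(f'pics/{tag}.npz',pos=s['position'],rot=s['ee_rot'],**im)
    return s,im
def cloud(im):
    K=im['camera_matrix'];z=im['range_z'];v,u=np.mgrid[:z.shape[0],:z.shape[1]]
    p=np.stack([(u-K[0,2])/K[0,0]*z,(v-K[1,2])/K[1,1]*z,z],-1)
    T=np.linalg.inv(im['camera_from_world'])
    return p@T[:3,:3].T+T[:3,3]
E
python3 - <<'E'
from h import *
print(arm.read_state())
for n in('scene','top'):
    s,im=shot(n,n+'0'); print(n,im['camera_matrix'],im['camera_from_world'])
E
```

```text
pics
{'clock': 0.0, 'joints': array([ 1.40059265e+00,  3.85537132e-01,  6.61097141e-03, -5.45990830e-04,
       -1.19398681e+00, -2.58572009e-01]), 'joint_vel': array([ 1.65005792e-06, -2.06175521e-04, -1.06102536e-03,  6.27750103e-04,
       -1.21300680e-04,  6.79891357e-04]), 'joint_efforts': array([-1.41403842e-03, -3.92290199e+01,  1.88401294e+01,  4.18615624e+00,
       -4.53385088e-03, -2.37407811e-06]), 'position': array([259.59017564, 567.88628894, 230.22052053]), 'ee_rot': array([ 9.77084802e-01, -2.12847613e-01, -2.06743135e-04,  1.06849384e-03]), 'contact_force': array([-0.76244693,  0.20966352, -0.04403771]), 'wrist_torque': array([-0.01540946,  0.00368998,  0.00694253]), 'gripper_width': 85.288744789821}
scene [[394.27890411   0.         285.6964675 ]
 [  0.         394.27890411 202.12517073]
 [  0.           0.           1.        ]] [[-3.73250906e-01  9.27448914e-01 -2.28533039e-02  2.02780957e+02]
 [ 5.85803524e-01  2.16511466e-01 -7.80997449e-01 -2.12431615e+02]
 [-7.19387234e-01 -3.04895551e-01 -6.24115943e-01  1.71830755e+03]
 [ 0.00000000e+00  0.00000000e+00  0.00000000e+00  1.00000000e+00]]
top [[438.38387214   0.         280.01275975]
 [  0.         438.38387214 212.84026098]
 [  0.           0.           1.        ]] [[-9.42252239e-02 -9.95550017e-01 -1.33092224e-03  4.61456142e+01]
 [-9.70048146e-01  9.21120535e-02 -2.24770913e-01  5.46474820e+02]
 [ 2.23893280e-01 -1.98880310e-02 -9.74410727e-01  1.57611415e+03]
 [ 0.00000000e+00  0.00000000e+00  0.00000000e+00  1.00000000e+00]]
```

View pics/scene0.png

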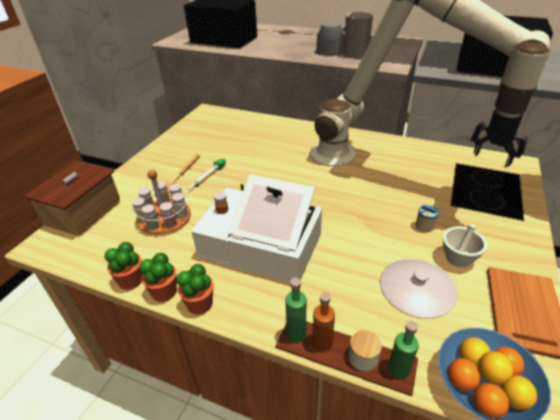

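View pics/top0.png

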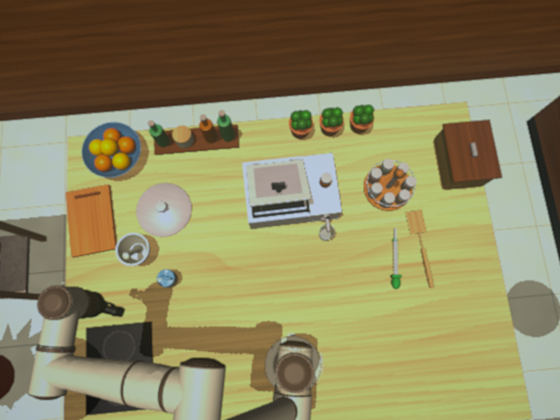

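The top view shows the unit at about (292,190), front towards the robot, with the knob at (278,187) and the jar at (325,180). The glass and spout are at (326,230), and the carousel is at (390,185). Next I'll measure these from the depth.

```bash
python3 - <<'E'
from h import *
im=np.load('pics/top0.npz'); P=cloud(im); c=im['color']
for u,v in[(292,190),(278,187),(325,180),(326,233),(244,160),(335,156),(338,213),(330,205),(247,222),(390,165),(250,165),(300,165),(300,195),(255,195),(280,205)]: print(u,v,P[v,u].round(0),c[v,u])
big=cv2.resize(c[140:250,225:425,::-1],None,fx=4,fy=4,interpolation=cv2.INTER_CUBIC);cv2.imwrite('pics/topz.png',big)
im=np.load('pics/scene0.npz');c=im['color']
big=cv2.resize(c[165:285,185:335,::-1],None,fx=5,fy=5,interpolation=cv2.INTER_CUBIC);cv2.imwrite('pics/scz.png',big)
E
```

```text
292 190 [592. -51. 206.] [169 156 150]
278 187 [603.  -4. 219.] [51 52 45]
325 180 [ 624. -172.  183.] [186 188 181]
326 233 [ 466. -175.    3.] [165 164 149]
244 160 [791. 116.   2.] [184 173 101]
335 156 [ 775. -248.   -3.] [184 193 114]
338 213 [ 520. -216.   97.] [104 103  92]
330 205 [ 547. -187.  120.] [183 198 218]
247 222 [538. 123.   2.] [184 198 131]
390 165 [ 683. -432.  101.] [184 179 171]
250 165 [722.  88. 132.] [181 192 193]
300 165 [699. -93. 148.] [184 190 172]
300 195 [569. -76. 214.] [184 190 171]
255 195 [588.  77. 201.] [179 186 170]
280 205 [589.  -9.  19.] [48 50 42]
```

View pics/topz.png

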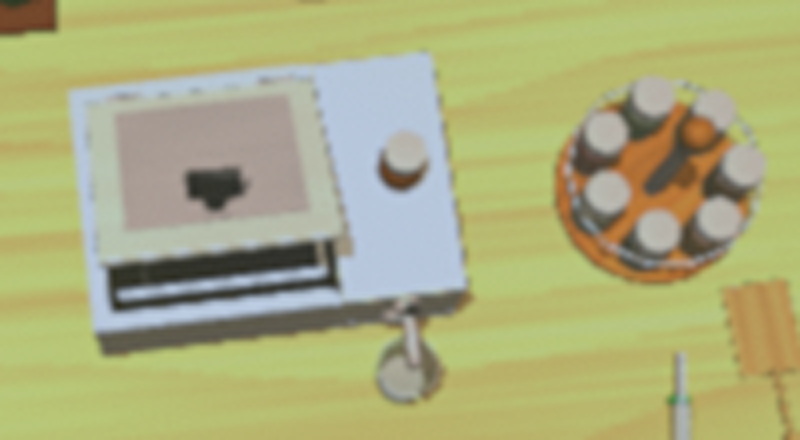

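View pics/scz.png

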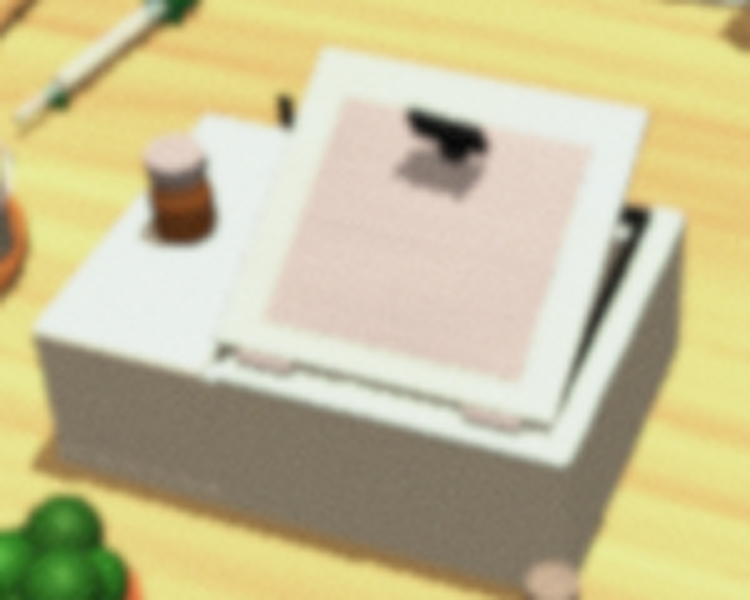

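```bash
python3 - <<'E'
from h import *
for n in('top0','scene0'):
    im=np.load(f'pics/{n}.npz'); P=cloud(im); c=im['color'].astype(int)
    X,Y,Z=P[...,0],P[...,1],P[...,2]
    reg=(X>480)&(X<800)&(Y>-270)&(Y<140)
    m=(reg&(abs(Z-120)<6)).astype(np.uint8)
    m=cv2.morphologyEx(m,cv2.MORPH_CLOSE,np.ones((3,3)))
    n_,lab,st,_=cv2.connectedComponentsWithStats(m)
    pts=P[(reg&(abs(Z-120)<6))][:,:2].astype(np.float32)
    # height-120 silhouette from any point above 115
    pts=P[reg&(Z>112)][:,:2].astype(np.float32)
    print(n,'rect',cv2.minAreaRect(pts))
    t=reg&(abs(Z-120)<6)&(Y<-150); print('deck z',np.median(Z[t]),t.sum())
    # hatch plane
    h=reg&(Z>140)&(Y>-120)&(Y<110)&(X<720)&(c.sum(-1)>380)
    p=P[h]; 
    for k in range(5):
        A=np.c_[p[:,:2],np.ones(len(p))]; s=np.linalg.lstsq(A,p[:,2],rcond=None)[0]; r=p[:,2]-A@s; p=p[abs(r)<2.5*max(r.std(),1)]
    print('plane',s,r.std(),len(p),'tilt',np.arctan(np.hypot(s[0],s[1])),'yawdir',np.degrees(np.arctan2(-s[1],-s[0])))
    print('hatch rect',cv2.minAreaRect(p[:,:2].astype(np.float32)),p[:,2].min(),p[:,2].max())
    np.save(f'pics/h_{n}.npy',p)
E
```

```text
top0 rect ((623.0586547851562, -55.53572082519531), (247.42901611328125, 340.0049743652344), 1.0818662643432617)
deck z 120.1205228718593 985
plane [-5.35205437e-01 -1.30005097e-02  5.19794530e+02] 2.713683301889112 2028 tilt 0.4915364250539543 yawdir 1.3914804264618574
hatch rect ((632.3994750976562, -5.820075988769531), (168.59353637695312, 209.93910217285156), 1.4141404628753662) 140.03071865702236 230.26197204267896
scene0 rect ((621.7763061523438, -55.17509460449219), (248.89537048339844, 340.6923828125), 1.3767389059066772)
deck z 118.74993375733618 867
plane [-5.39808652e-01 -1.39620507e-02  5.20664674e+02] 2.1919025699472936 3595 tilt 0.49512488989834 yawdir 1.4816143816603278
hatch rect ((629.24609375, -4.977714538574219), (161.2903289794922, 211.41497802734375), 1.9477037191390991) 140.00914601416343 224.77592392925555
```

```bash
python3 - <<'E'
from h import *
a=np.radians(1.3); R=np.array([[np.cos(a),np.sin(a)],[-np.sin(a),np.cos(a)]])
for n in('top0','scene0'):
    im=np.load(f'pics/{n}.npz'); P=cloud(im); 
    Z=P[...,2]; L=P[...,:2]@R.T; x,y=L[...,0],L[...,1]
    m=(abs(Z-120)<5)&(x>450)&(x<800)&(y>-280)&(y<130)
    for lo,hi in[(-215,-190),(-160,-130)]:
        q=x[m&(y>lo)&(y<hi)]; print(n,lo,np.percentile(q,[0,1,99,100]).round(1))
    q=y[m&(x>550)&(x<720)]; print('y',np.percentile(q,[0,.5,99.5,100]).round(1))
    # front/back edge strips
    for lo,hi in[(-20,20),(40,70)]:
        q=x[m&(y>lo)&(y<hi)]; print(n,lo,np.percentile(q,[0,1,99,100]).round(1))
    p=np.load(f'pics/h_{n}.npy'); lp=p[:,:2]@R.T
    print('hatch edge', np.percentile(lp[:,0],[0,1]), np.percentile(lp[:,1],[0,1,99,100]), np.percentile(p[:,2],[99,100]))
    # knob dark
    c=im['color'].astype(int).sum(-1); k=(c<200)&(Z>190)&(x>500)&(x<700)&(y>-60)&(y<60)
    print('knob',k.sum(),P[k].mean(0),np.c_[x[k],y[k],Z[k]].min(0),np.c_[x[k],y[k],Z[k]].max(0))
E
```

```text
top0 -215 [512.8 514.5 741.1 742. ]
top0 -160 [513.3 515.9 740.3 742.4]
y [-239.7 -238.9   99.5  100. ]
top0 -20 [513.2 514.7 742.5 744.8]
top0 40 [513.7 513.8 743.6 744.8]
hatch edge [547.99406726 549.66634688] [-125.28896626 -122.83910366   82.85456106   84.92466679] [226.12547838 230.26197204]
knob 74 [602.97279489  -4.36581653 224.25268387] [590.33185551 -38.41653593 207.14178469] [612.07250093   2.28119404 244.08107616]
scene0 -215 [498.9 515.2 742.8 743.8]
scene0 -160 [588.  596.8 743.4 744.7]
y [-239.6 -237.8  100.2  101.2]
scene0 -20 [716.7 716.9 743.7 743.8]
scene0 40 [535.  535.7 743.2 744.1]
hatch edge [547.89799127 552.38154409] [-125.39656499 -122.04378843   83.96373113   86.26450471] [222.36454337 224.77592393]
knob 63 [613.30718684  -1.53833776 224.77744389] [604.25626313 -34.50112823 204.88848615] [620.18993719   4.17499176 237.80789649]
```

The unit sits at yaw about 1.3°. Its front edge is at x' = 513.5 and its hinge at x' = 723.5. The hatch angle is about 0.51, which agrees with the free edge I measured at x' = 548, z = 224. I'll shut the gripper and go above the free edge, left of the knob.

Call:
apply_moves(plan=[1, 0.008, -0.012, 0.01, -2, 1, 0.025, -0.04, 0.02, -6, 1, 0.043, -0.072, 0.03, -11, 1, 0.062, -0.105, 0.04, -16, 1, 0.081, -0.138, 0.05, -21, 1, 0.1, -0.17, 0.05, -26, 1, 0.12, -0.204, 0.05, -31, 1, 0.14, -0.238, 0.05, -36])

```text
clock: 0.77
position: [400.3, 328.1, 282.1]
ee_rot: [0.862, -0.506, 0.0, -0.0]
contact_force: [0.1, -0.3, -1.2]
gripper_width: 0.1
```

Call:
apply_moves(plan=[1, 0.018, -0.03, 0.0, -5, 1, 0.037, -0.06, 0, -10, 1, 0.056, -0.09, 0, -14, 1, 0.075, -0.12, 0, -18, 1, 0.095, -0.155, 0, -22, 1, 0.115, -0.19, 0, -26, 1, 0.134, -0.22, 0, -30, 1, 0.15, -0.248, 0, -33])

```text
clock: 1.43
position: [550.4, 79.7, 281.7]
ee_rot: [-0.683, 0.731, -0.0, 0.0]
contact_force: [0.5, -0.1, -0.0]
gripper_width: 0.0
```

Call:
apply_moves(plan=[1, 0.01, -0.02, 0.0, 0, 1, 0.02, -0.044, -0.0, 0, 1, 0.02, -0.044, -0.01, 0, 1, 0.02, -0.044, -0.015, 0, 1, 0.02, -0.044, -0.015, 0])

```text
clock: 1.85
position: [568.5, 38.1, 264.6]
ee_rot: [-0.684, 0.729, 0.001, -0.001]
contact_force: [-0.3, 0.3, -0.1]
gripper_width: 0.1
```

```bash
python3 - <<'E'
from h import *
s,im=shot('wrist','w1'); print(s['clock'],s['position'],s['ee_rot'],s['contact_force'],s['gripper_width'],im['mount'])
E
```

```text
1.85 [568.48584867  38.09119616 264.57767537] [-0.68429628  0.72920167  0.00114138 -0.00149471] [-0.31136271  0.28447676 -0.08019203] 0.08419054099475237 [[-1.72003604e-04 -9.56616503e-01 -2.91350023e-01  7.41880640e+01]
 [ 9.99999954e-01 -2.37704897e-04  1.90110957e-04 -7.36298347e-01]
 [-2.51118606e-04 -2.91349977e-01  9.56616500e-01 -1.42523546e+02]
 [ 0.00000000e+00  0.00000000e+00  0.00000000e+00  1.00000000e+00]]
```

Call:
apply_moves(plan=[1, 0, 0, -0.012, 0, 1, 0, 0, -0.026, 0, 1, -0.001, 0, -0.038, 0, 1, -0.003, 0, -0.045, 0, 1, -0.005, 0, -0.05, 0, 1, -0.007, 0, -0.055, 0, 1, -0.009, 0, -0.06, 0, 1, -0.011, 0, -0.065, 0])

```text
clock: 2.57
position: [559.0, 38.7, 201.8]
ee_rot: [-0.685, 0.729, -0.0, 0.001]
contact_force: [0.3, 0.5, 0.8]
gripper_width: 0.0
```

```bash
python3 - <<'E'
from h import *
s,im=shot('wrist','w2'); print(s['clock'],s['position'],s['contact_force'])
s,im=shot('scene','s2')
cv2.imwrite('pics/s2z.png',cv2.resize(im['color'][120:285,185:335,::-1],None,fx=3.6,fy=3.6))
E
```

```text
2.5667 [558.97532632  38.71268834 201.78278485] [0.32385621 0.47180692 0.79478059]
```

View pics/w2.png

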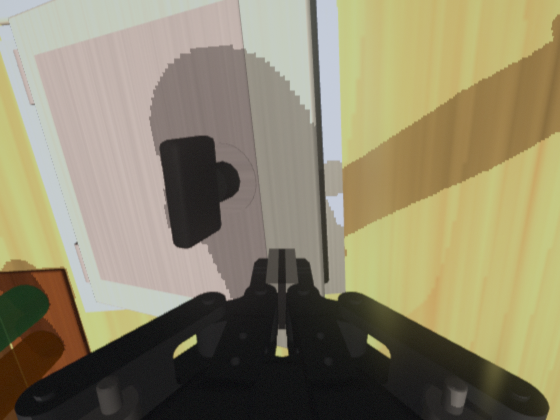

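View pics/s2z.png

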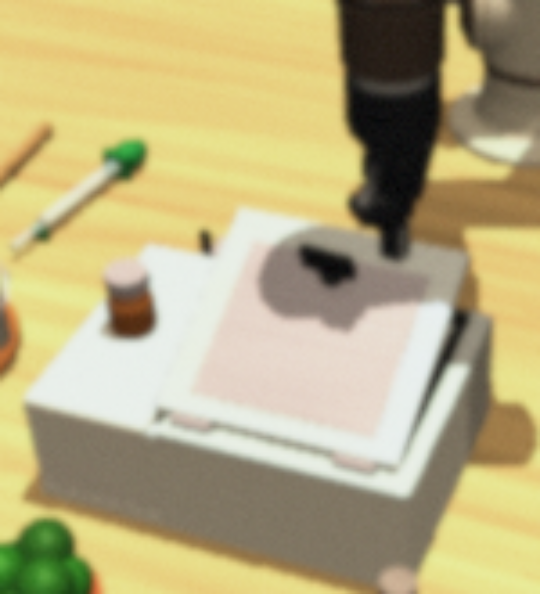

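Fingers are on the hatch near its left front edge. In the wrist view the fingertip is near (282,260), the knob at (190,190) and the edge line at x≈325. The knob is clear of the fingers, so I'll keep pushing along the arc.

Call:
apply_moves(plan=[1, -0.003, 0, -0.007, 0, 1, -0.006, 0, -0.014, 0, 1, -0.008, 0, -0.021, 0, 1, -0.01, 0, -0.028, 0, 1, -0.012, 0, -0.035, 0, 1, -0.013, 0, -0.042, 0, 1, -0.014, 0, -0.048, 0, 1, -0.015, 0, -0.053, 0])

```text
clock: 3.33
position: [543.2, 38.2, 147.2]
ee_rot: [-0.685, 0.729, 0.0, -0.001]
contact_force: [0.7, -1.2, 1.6]
gripper_width: -0.2
```

Call:
apply_moves(plan=[1, 0, 0, -0.002, 0, 1, 0, 0, -0.004, 0, 1, 0, 0, -0.005, 0, 1, 0, 0, -0.006, 0, 1, 0, 0, -0.006, 0])

```text
clock: 3.75
position: [543.9, 38.5, 142.2]
ee_rot: [-0.685, 0.729, -0.0, 0.0]
contact_force: [0.5, -0.3, -0.0]
gripper_width: -0.1
```

Call:
apply_moves(plan=[1, 0, 0, -0.001, 0, 1, 0, 0, -0.002, 0, 1, 0, 0, -0.002, 0])

```text
clock: 4.0
position: [543.9, 38.5, 140.3]
ee_rot: [-0.685, 0.729, -0.0, 0.0]
contact_force: [-0.0, -0.0, 0.3]
gripper_width: 0.1
```

```bash
python3 - <<'E'
from h import *
for i in range(1):
    s,im=shot('scene','s3'); print(s['position'],s['contact_force'])
P=cloud(im);c=im['color'].astype(int).sum(-1);X,Y,Z=P[...,0],P[...,1],P[...,2]
m=(X>570)&(X<690)&(Y>-100)&(Y<70)&(Z>124)&(Z<165)&(c>380)
p=P[m]
for k in range(5):
    A=np.c_[p[:,:2],np.ones(len(p))]; q=np.linalg.lstsq(A,p[:,2],rcond=None)[0]; r=p[:,2]-A@q; p=p[abs(r)<2.5*max(r.std(),1)]
print(q,r.std(),len(p),'theta',-q[0])
E
```

```text
[543.93037311  38.49387543 140.34293296] [-0.02744474 -0.0080178   0.25386234]
[-5.49926970e-02  3.28860225e-03  1.69260743e+02] 1.4235327296672287 1309 theta 0.05499269703171063
```

Call:
apply_moves(plan=[1, 0, 0, -0.001, 0, 1, 0, 0, -0.001, 0, 1, 0, 0, -0.001, 0])

```text
clock: 4.3
position: [543.9, 38.5, 139.5]
ee_rot: [-0.685, 0.729, -0.0, 0.0]
contact_force: [-1.2, 1.3, 2.6]
gripper_width: 0.2
```

Call:
apply_moves(plan=[1, 0, 0, -0.001, 0, 1, 0, 0, -0.001, 0, 1, 0, 0, -0.001, 0])

```text
clock: 4.55
position: [543.8, 38.4, 138.6]
ee_rot: [-0.685, 0.729, -0.0, 0.0]
contact_force: [-2.5, 1.0, 4.7]
gripper_width: -0.3
```

The force is rising to 4.7 N, so the hatch is on the seal. I'll lift off, open the gripper and look at the knob.

Call:
apply_moves(plan=[1, 0, 0, 0.006, 0, 1, 0, 0, 0.02, 0, 1, 0.0, 0, 0.045, 0, 0, 0.01, -0.015, 0.07, 0, -1, 0.02, -0.03, 0.09, 0, -1, 0.03, -0.045, 0.1, 0, -1, 0.03, -0.045, 0.1, 0, -1, 0.03, -0.045, 0.1, 0])

```text
clock: 5.22
position: [574.1, -7.1, 238.3]
ee_rot: [-0.684, 0.729, 0.0, 0.0]
contact_force: [-0.2, 0.8, -0.2]
gripper_width: 60.7
```

```bash
cat >> h.py <<'E'
from scipy.spatial.transform import Rotation as Rn
def wcloud(im,s):
    K=im['camera_matrix'];z=im['range_z'];v,u=np.mgrid[:z.shape[0],:z.shape[1]]
    p=np.stack([(u-K[0,2])/K[0,0]*z,(v-K[1,2])/K[1,1]*z,z],-1)
    T=im['mount']; R=Rn.from_quat(s['ee_rot']).as_matrix()
    return (p@T[:3,:3].T+T[:3,3])@R.T+s['position']
E
python3 - <<'E'
from h import *
s,im=shot('wrist','w4'); print(s['clock'],s['position'],s['gripper_width'],s['contact_force'])
P=wcloud(im,s);c=im['color'].astype(int).sum(-1);Z=P[...,2];X,Y=P[...,0],P[...,1]
m=(X>540)&(X<610)&(Y>-50)&(Y<40)
print('z pct',np.percentile(Z[m],[1,50,99]))
k=m&(c<170)&(Z>162)&(Z<185); p=P[k]; print(k.sum(),np.median(p,0)); 
r=cv2.minAreaRect(p[:,:2].astype(np.float32)); print(r, np.percentile(p[:,2],[5,50,95]))
h=(c>300)&(abs(Y+7)<60)&(X>590)&(X<690)&(Z>120)&(Z<160); q=P[h]
A=np.c_[q[:,:2],np.ones(len(q))];w=np.linalg.lstsq(A,q[:,2],rcond=None)[0]; print('plane',w,len(q))
E
```

```text
5.2167 [574.06257264  -7.0892452  238.28831742] 60.659502097265815 [-0.15322798  0.75567565 -0.21259568]
z pct [136.56906569 316.1833397  338.35974705]
856 [574.36432052 -11.12524363 177.58539337]
((574.691650390625, -7.611183166503906), (47.36527633666992, 9.670336723327637), 86.34908294677734) [173.31881449 177.58539337 178.95628401]
plane [-5.84944438e-02 -3.83148820e-04  1.72456733e+02] 14290
```

View pics/w4.png

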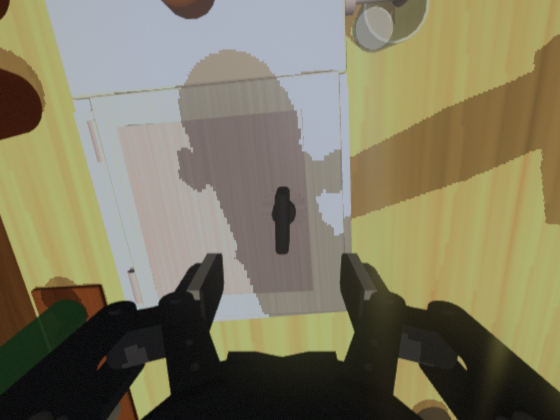

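The knob's centre is at (574.7, -7.6) with its top at z≈178.6, which fits the hatch plane (0.058 rad) plus 40 mm. The wing lies along 86.35°, so the knob is at about 0.09 rad. The jaws are already square to it. Now I'll descend with the gripper open.

Call:
apply_moves(plan=[-1, 0.001, -0.001, -0.01, 0, -1, 0.001, -0.001, -0.025, 0, -1, 0.001, -0.001, -0.04, 0, -1, 0.001, -0.001, -0.055, 0, -1, 0.001, -0.001, -0.067, 0, -1, 0.001, -0.001, -0.077, 0, -1, 0.001, -0.001, -0.083, 0, -1, 0.001, -0.001, -0.085, 0])

```text
clock: 5.93
position: [573.8, -7.4, 151.4]
ee_rot: [-0.685, 0.729, 0.001, -0.001]
contact_force: [-0.2, -0.6, -0.4]
gripper_width: 85.6
```

Call:
apply_moves(plan=[0.3, 0, 0, 0, 0, 0.6, 0, 0, 0, 0, 0.7, 0, 0, 0, 0, 1, 0, 0, 0, 0, 1, 0, 0, 0, 0, 1, 0, 0, 0, 0, 1, 0, 0, 0, 0, 1, 0, 0, 0, 0])

```text
clock: 6.6
position: [573.3, -7.6, 152.8]
ee_rot: [-0.685, 0.729, 0.001, -0.001]
contact_force: [-3.5, 1.2, 0.3]
gripper_width: 9.1
```

```bash
python3 - <<'E'
from h import *
s,im=shot('wrist','w5'); print(s['clock'],s['position'],s['gripper_width'],s['contact_force'],s['wrist_torque'])
P=wcloud(im,s);c=im['color'].astype(int).sum(-1);X,Y,Z=P[...,0],P[...,1],P[...,2]
h=(c>300)&(abs(Y+7)<60)&(X>600)&(X<690)&(Z>120)&(Z<160); q=P[h]
A=np.c_[q[:,:2],np.ones(len(q))];w=np.linalg.lstsq(A,q[:,2],rcond=None)[0]; print('plane',w,len(q))
E
```

```text
6.6 [573.31041119  -7.56985863 152.84191793] 9.055352195161248 [-3.46052915  1.24638826  0.30257695] [0.55163389 1.49112337 0.08604571]
plane [-5.05708991e-02 -4.48595211e-04  1.66779166e+02] 22736
```

View pics/w5.png

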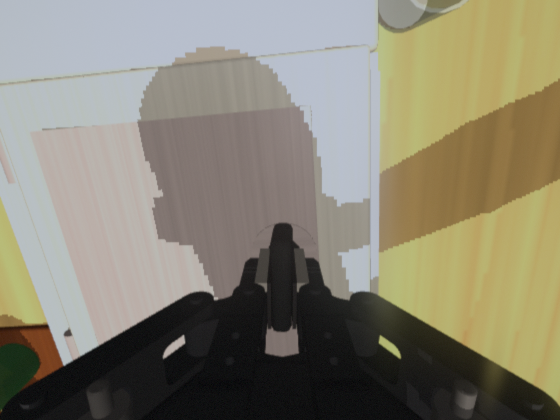

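The wing is gripped (opening 9.1 mm). Now I'll press down in small steps, watching the force.

Call:
apply_moves(plan=[1, -0.0005, 0, -0.001, 0, 1, -0.001, 0, -0.002, 0, 1, -0.001, 0, -0.002, 0, 1, -0.001, 0, -0.002, 0])

```text
clock: 6.98
position: [573.0, -7.6, 151.5]
ee_rot: [-0.685, 0.729, 0.0, -0.001]
contact_force: [-4.5, 1.5, 4.0]
gripper_width: 8.5
```

Call:
apply_moves(plan=[1, 0, 0, -0.0005, 0, 1, 0, 0, -0.001, 0, 1, 0, 0, -0.001, 0, 1, 0, 0, -0.001, 0])

```text
clock: 7.32
position: [573.0, -7.6, 151.1]
ee_rot: [-0.685, 0.729, 0.0, -0.001]
contact_force: [-6.5, 2.9, 7.5]
gripper_width: 8.9
```

Call:
apply_moves(plan=[1, -0.001, 0, -0.0005, 0, 1, -0.001, 0, -0.001, 0, 1, -0.001, 0, -0.001, 0, 1, -0.001, 0, -0.001, 0])

```text
clock: 7.65
position: [572.9, -7.6, 150.7]
ee_rot: [-0.685, 0.729, -0.0, 0.0]
contact_force: [-4.7, 2.6, 7.6]
gripper_width: 8.7
```

Call:
apply_moves(plan=[1, -0.0005, 0, -0.0005, 0, 1, -0.001, 0, -0.001, 0, 1, -0.001, 0, -0.001, 0, 1, -0.001, 0, -0.001, 0])

```text
clock: 7.98
position: [572.8, -7.6, 150.3]
ee_rot: [-0.685, 0.729, -0.001, 0.001]
contact_force: [-4.7, 2.1, 8.5]
gripper_width: 8.8
```

Call:
apply_moves(plan=[1, -0.0005, 0, -0.0005, 0, 1, -0.001, 0, -0.001, 0, 1, -0.001, 0, -0.001, 0, 1, -0.001, 0, -0.001, 0])

```text
clock: 8.32
position: [572.7, -7.6, 150.0]
ee_rot: [-0.685, 0.728, -0.002, 0.002]
contact_force: [-3.7, 1.7, 9.5]
gripper_width: 9.2
```

Call:
apply_moves(plan=[1, -0.0005, 0, -0.0005, 0, 1, -0.0005, 0, -0.001, 0, 1, -0.0005, 0, -0.001, 0, 1, -0.0005, 0, -0.001, 0])

```text
clock: 8.65
position: [572.6, -7.6, 149.5]
ee_rot: [-0.685, 0.728, -0.002, 0.002]
contact_force: [-3.1, 0.5, 11.7]
gripper_width: 8.8
```

```bash
python3 - <<'E'
from h import *
s,im=shot('wrist','w6'); print(s['clock'],s['position'],s['gripper_width'],s['contact_force'],s['wrist_torque'])
P=wcloud(im,s);c=im['color'].astype(int).sum(-1);X,Y,Z=P[...,0],P[...,1],P[...,2]
h=(c>300)&(abs(Y+7)<60)&(X>600)&(X<690)&(Z>120)&(Z<160); q=P[h]
A=np.c_[q[:,:2],np.ones(len(q))];w=np.linalg.lstsq(A,q[:,2],rcond=None)[0]; print('plane',w,len(q), w@[575,-7,1])
E
```

```text
8.65 [572.59768205  -7.55804302 149.46795543] 8.758421079526094 [-3.06626407  0.45490507 11.65257115] [ 0.53566946  1.41469773 -0.00626396]
plane [-2.92231465e-02  2.26989797e-04  1.51330507e+02] 23069 134.52560913470475
```

Call:
apply_moves(plan=[1, -0.0005, 0, -0.0005, 0, 1, -0.0005, 0, -0.001, 0, 1, -0.0005, 0, -0.0015, 0, 1, -0.0005, 0, -0.0015, 0])

```text
clock: 9.03
position: [572.5, -7.6, 148.7]
ee_rot: [-0.685, 0.728, -0.003, 0.003]
contact_force: [-4.4, 1.8, 14.0]
gripper_width: 8.9
```

```bash
cat > chk.py <<'E'
import sys
from h import *
s,im=shot('wrist',sys.argv[1]); print(s['clock'],s['position'].round(2),s['gripper_width'].round(1),s['contact_force'].round(1),s['wrist_torque'].round(2))
P=wcloud(im,s);c=im['color'].astype(int).sum(-1);X,Y,Z=P[...,0],P[...,1],P[...,2]
h=(c>300)&(abs(Y+7)<70)&(X>600)&(X<690)&(Z>120)&(Z<160); q=P[h]
A=np.c_[q[:,:2],np.ones(len(q))];w=np.linalg.lstsq(A,q[:,2],rcond=None)[0]; print('plane',w,len(q), w@[575,-7,1])
E
python3 chk.py w7
```

```text
Traceback (most recent call last):
  File "chk.py", line 3, in <module>
    s,im=shot('wrist',sys.argv[1]); print(s['clock'],s['position'].round(2),s['gripper_width'].round(1),s['contact_force'].round(1),s['wrist_torque'].round(2))
                                                                            ^^^^^^^^^^^^^^^^^^^^^^^^
AttributeError: 'float' object has no attribute 'round'
```

Call:
apply_moves(plan=[1, 0, 0, -0.0005, 0, 1, -0.0005, 0, -0.001, 0, 1, -0.0005, 0, -0.001, 0, 1, -0.0005, 0, -0.001, 0])

```text
clock: 9.42
position: [572.4, -7.6, 148.3]
ee_rot: [-0.685, 0.728, -0.003, 0.003]
contact_force: [-3.8, 1.4, 16.1]
gripper_width: 9.1
```

```bash
sed -i "s/s\['gripper_width'\].round(1)/round(s['gripper_width'],1)/" chk.py; python3 chk.py w8
```

```text
9.4167 [572.41  -7.57 148.27] 9.1 [-3.8  1.4 16.1] [ 0.48  1.66 -0.01]
plane [-2.16837163e-02  6.81989003e-05  1.45845427e+02] 26546 133.3768129469358
```

Hatch angle is about 0.0215 (seal load about 14 N) with 16 N down on the knob. I'll start turning clockwise and watch the torque.

Call:
apply_moves(plan=[1, 0, 0, 0, -2, 1, 0, 0, 0, -4, 1, 0, 0, 0, -6, 1, 0, 0, 0, -8, 1, 0, 0, 0, -10, 1, 0, 0, 0, -10, 1, 0, 0, 0, -10, 1, 0, 0, 0, -10])

```text
clock: 10.13
position: [572.3, -7.6, 148.3]
ee_rot: [-0.619, 0.785, -0.003, 0.003]
contact_force: [-4.8, 1.8, 15.3]
gripper_width: 8.8
```

```bash
python3 chk.py w9
```

```text
10.1333 [572.29  -7.6  148.28] 8.8 [-4.8  1.8 15.3] [ 0.5   1.7  -0.01]
plane [-2.16062893e-02  4.08144109e-04  1.45822450e+02] 22160 133.3959770776442
```

Call:
apply_moves(plan=[1, 0, 0, 0, -1, 1, 0, 0, 0, -2, 1, 0, 0, 0, -3, 1, 0, 0, 0, -4, 1, 0, 0, 0, -5, 1, 0, 0, 0, -6, 1, 0, 0, 0, -6, 1, 0, 0, 0, -6])

```text
clock: 10.85
position: [572.2, -7.6, 148.3]
ee_rot: [-0.577, 0.816, -0.003, 0.003]
contact_force: [-5.4, 0.9, 15.8]
gripper_width: 8.8
```

```bash
python3 chk.py w10
```

```text
10.85 [572.21  -7.63 148.26] 8.8 [-5.4  0.9 15.8] [ 0.43  1.72 -0.02]
plane [-2.16489587e-02  4.23582319e-04  1.45811588e+02] 19939 133.36047158414542
```

Call:
apply_moves(plan=[1, 0, 0, 0, -1, 1, 0, 0, 0, -2, 1, 0, 0, 0, -3, 1, 0, 0, 0, -4, 1, 0, 0, 0, -5, 1, 0, 0, 0, -6, 1, 0, 0, 0, -6, 1, 0, 0, 0, -6])

```text
clock: 11.57
position: [572.1, -7.6, 148.3]
ee_rot: [-0.534, 0.846, -0.002, 0.003]
contact_force: [-4.6, 2.2, 16.9]
gripper_width: 9.3
```

```bash
python3 chk.py w11
```

```text
11.5667 [572.15  -7.61 148.27] 9.3 [-4.6  2.2 16.9] [ 0.43  1.76 -0.  ]
plane [-2.16002461e-02  3.71005526e-04  1.45793762e+02] 18008 133.37102338068786
```

View pics/w11.png

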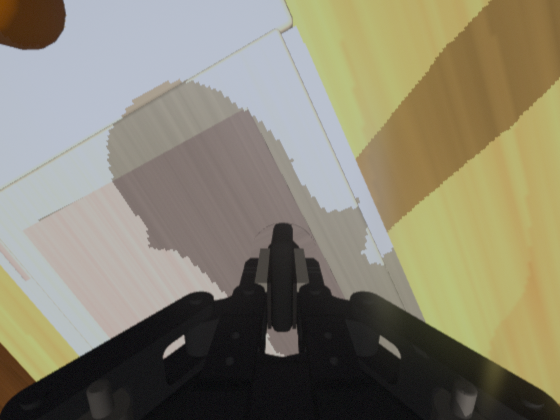

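The wing stays aligned with the pads at (282,270), so the knob is turning with the gripper and nothing has caught. I'll carry on through the catch zone.

Call:
apply_moves(plan=[1, 0, 0, 0, -1, 1, 0, 0, 0, -2, 1, 0, 0, 0, -3, 1, 0, 0, 0, -4, 1, 0, 0, 0, -5, 1, 0, 0, 0, -6, 1, 0, 0, 0, -6, 1, 0, 0, 0, -6])

```text
clock: 12.28
position: [572.1, -7.6, 148.3]
ee_rot: [-0.489, 0.872, -0.002, 0.003]
contact_force: [-3.9, 1.4, 15.9]
gripper_width: 8.7
```

```bash
python3 chk.py w12
```

```text
12.2833 [572.05  -7.63 148.27] 8.7 [-3.9  1.4 15.9] [ 0.45  1.84 -0.04]
plane [-2.17980866e-02 -2.00798453e-05  1.45894662e+02] 16061 133.36090321678333
```

Call:
apply_moves(plan=[1, 0, 0, 0, -1, 1, 0, 0, 0, -2, 1, 0, 0, 0, -3, 1, 0, 0, 0, -4, 1, 0, 0, 0, -5, 1, 0, 0, 0, -6, 1, 0, 0, 0, -6, 1, 0, 0, 0, -6])

```text
clock: 13.0
position: [572.0, -7.6, 148.3]
ee_rot: [-0.443, 0.897, -0.002, 0.003]
contact_force: [-5.1, 2.1, 15.9]
gripper_width: 9.0
```

```bash
python3 chk.py w13
```

```text
13.0 [571.97  -7.64 148.26] 9.0 [-5.1  2.1 15.9] [ 0.45  1.89 -0.06]
plane [-2.16769626e-02  1.56826418e-04  1.45798849e+02] 14116 133.333497622807
```

View pics/w13.png

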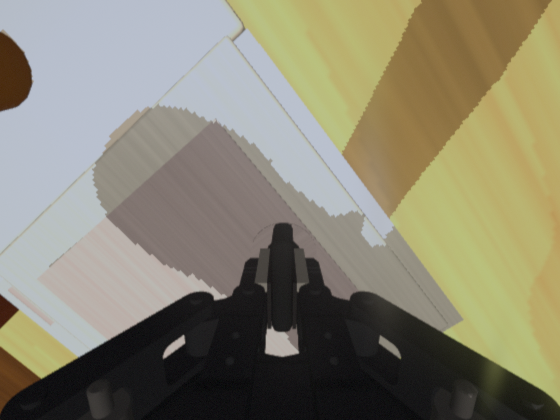

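Call:
apply_moves(plan=[1, 0, 0, 0, -1, 1, 0, 0, 0, -2, 1, 0, 0, 0, -4, 1, 0, 0, 0, -6, 1, 0, 0, 0, -8, 1, 0, 0, 0, -10, 1, 0, 0, 0, -11, 1, 0, 0, 0, -11])

```text
clock: 13.72
position: [571.8, -7.5, 148.2]
ee_rot: [-0.354, 0.935, -0.002, 0.003]
contact_force: [-4.9, 2.4, 15.9]
gripper_width: 8.8
```

Call:
apply_moves(plan=[1, 0, 0, 0, -2, 1, 0, 0, 0, -5, 1, 0, 0, 0, -8, 1, 0, 0, 0, -11, 1, 0, 0, 0, -14, 1, 0, 0, 0, -17, 1, 0, 0, 0, -18, 1, 0, 0, 0, -18])

```text
clock: 14.38
position: [571.7, -7.3, 148.1]
ee_rot: [-0.204, 0.979, -0.001, 0.004]
contact_force: [-5.0, 2.7, 16.3]
gripper_width: 8.7
```

```bash
python3 chk.py w14
```

```text
14.3833 [571.69  -7.29 148.07] 8.7 [-5.   2.7 16.3] [ 0.78  2.06 -0.05]
plane [-2.18977097e-02  6.65527410e-04  1.45859749e+02] 4665 133.26390682889374
```

View pics/w14.png

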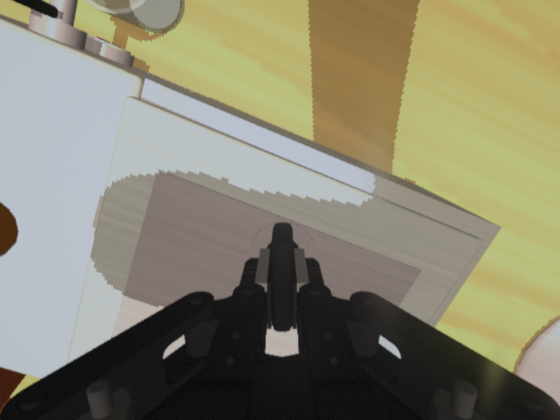

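Call:
apply_moves(plan=[1, 0, 0, 0, -2, 1, 0, 0, 0, -4, 1, 0, 0, 0, -6, 1, 0, 0, 0, -8, 1, 0, 0, 0, -10, 1, 0, 0, 0, -12, 1, 0, 0, 0, -12])

```text
clock: 15.02
position: [571.6, -7.2, 148.1]
ee_rot: [-0.1, 0.995, -0.0, 0.004]
contact_force: [-4.8, 3.8, 16.4]
gripper_width: 8.9
```

```bash
python3 chk.py w15
```

```text
15.0167 [571.63  -7.23 148.08] 8.9 [-4.8  3.8 16.4] [ 0.88  2.18 -0.03]
plane [-2.05372465e-02  6.35631456e-04  1.44992501e+02] 2410 133.1791349750627
```

Call:
apply_moves(plan=[1, 0, 0, 0, -1, 1, 0, 0, 0, -2, 1, 0, 0, 0, -3, 1, 0, 0, 0, -3])

```text
clock: 15.4
position: [571.6, -7.1, 148.0]
ee_rot: [-0.074, 0.997, -0.0, 0.004]
contact_force: [-5.9, 3.4, 16.6]
gripper_width: 8.9
```

```bash
python3 chk.py w16
```

```text
15.4 [571.64  -7.11 148.  ] 8.9 [-5.9  3.4 16.6] [ 0.93  2.19 -0.  ]
plane [-2.19773628e-02  8.80694111e-04  1.45880235e+02] 2019 133.23708640676676
```

Call:
apply_moves(plan=[1, 0, 0, 0, -1, 1, 0, 0, 0, -2, 1, 0, 0, 0, -3, 1, 0, 0, 0, -3])

```text
clock: 15.78
position: [571.7, -7.1, 148.0]
ee_rot: [-0.05, 0.999, -0.001, 0.004]
contact_force: [-7.4, 3.9, 15.8]
gripper_width: 8.8
```

```bash
python3 chk.py w17; python3 -c "
from bench import arm
print(arm.read_state()['ee_rot'])"
```

```text
15.7833 [571.67  -7.15 148.02] 8.8 [-7.4  3.9 15.8] [0.92 2.11 1.04]
plane [-2.22599320e-02  7.70415716e-04  1.46051576e+02] 1720 133.24672258761453
[-5.05085605e-02  9.98717318e-01 -6.18212500e-04  3.49583444e-03]
```

View pics/w17.png

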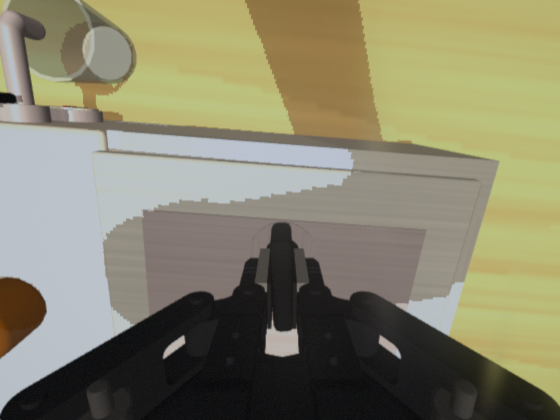

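Wrist torque about z jumped to 1.04 N·m at about 1.45 rad, so the knob is at its stop. I'll ease off the twist and the press, then open.

Call:
apply_moves(plan=[1, 0, 0, 0, 1, 1, 0, 0, 0.0005, 2, 1, 0, 0, 0.0015, 2, 1, 0.0, 0, 0.0025, 2, 1, 0.0, 0, 0.0035, 2, 1, 0.0, 0, 0.0035, 2])

```text
clock: 16.33
position: [571.9, -7.1, 149.4]
ee_rot: [-0.066, 0.998, -0.0, 0.003]
contact_force: [0.1, 3.3, 7.7]
gripper_width: 9.0
```

Call:
apply_moves(plan=[0.5, 0, 0, 0, 0, 0, 0, 0, 0, 0, -0.5, 0, 0, 0, 0, -1, 0, 0, 0, 0, -1, 0, 0, 0, 0, -1, 0, 0, 0, 0, -1, 0, 0, 0, 0])

```text
clock: 16.92
position: [569.3, -7.7, 147.2]
ee_rot: [-0.065, 0.998, -0.0, -0.0]
contact_force: [-0.6, -0.1, 0.0]
gripper_width: 85.4
```

```bash
python3 chk.py w18
```

```text
16.9167 [569.33  -7.7  147.15] 85.4 [-0.6 -0.1  0. ] [ 0.   -0.01 -0.01]
plane [-3.04729061e-02  4.72942720e-04  1.52134299e+02] 9888 134.6090669043202
```

View pics/w18.png

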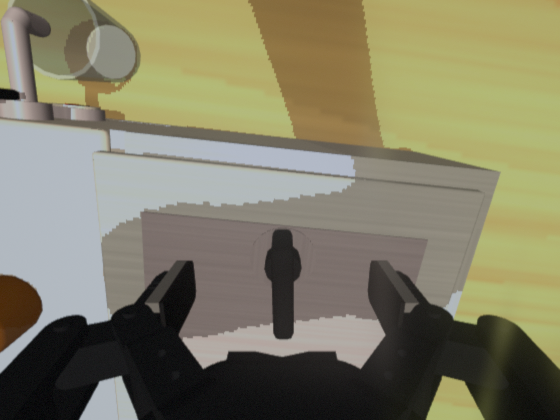

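Released: the hatch stays at about 0.030 rad, held by the tongue, and the wing points to the front. I'll rise straight up and check.

Call:
apply_moves(plan=[-1, 0, 0, 0.008, 0, -1, 0, 0, 0.02, 0, -1, 0, 0, 0.035, 0, -1, 0, 0, 0.055, 0, -1, 0, 0, 0.075, 0, -1, 0, 0, 0.09, 0, -1, 0, 0, 0.095, 0, -1, 0, 0, 0.095, 0])

```text
clock: 17.63
position: [570.1, -7.5, 244.3]
ee_rot: [-0.065, 0.998, 0.0, 0.002]
contact_force: [0.3, 0.1, -0.2]
gripper_width: 85.2
```

```bash
python3 chk.py w19; python3 - <<'E'
from h import *
s=arm.read_state(); f=np.load('pics/w19.npz'); im={k:f[k] for k in f}; s={'ee_rot':f['rot'],'position':f['pos']}
P=wcloud(im,s);c=im['color'].astype(int).sum(-1);X,Y,Z=P[...,0],P[...,1],P[...,2]
k=(X>530)&(X<610)&(Y>-50)&(Y<40)&(c<170)&(Z>160)&(Z<185); p=P[k]
r=cv2.minAreaRect(p[:,:2].astype(np.float32)); print(r)
_,a=shot('top','t20'); b=np.load('pics/top0.npz')
_,q=shot('scene','s20'); b2=np.load('pics/scene0.npz')
for n,A,B in(('t',a,b),('s',q,b2)):
    d=np.abs(A['color'].astype(int)-B['color'].astype(int)).sum(-1)
    cv2.imwrite(f'pics/d{n}.png',np.hstack([A['color'][:,:,::-1],cv2.cvtColor(np.clip(d,0,255).astype(np.uint8),cv2.COLOR_GRAY2BGR)])[::1,::1])
    im2=cv2.imread(f'pics/d{n}.png'); cv2.imwrite(f'pics/d{n}.png',cv2.resize(im2,(800,300)))
E
```

```text
17.6333 [570.07  -7.45 244.29] 85.2 [ 0.3  0.1 -0.2] [ 0.01  0.01 -0.  ]
plane [-3.02448719e-02  3.58106433e-04  1.51934157e+02] 11496 134.54084900711499
((572.3928833007812, -7.09390926361084), (48.040184020996094, 9.863775253295898), 7.878661632537842)
```

View pics/dt.png

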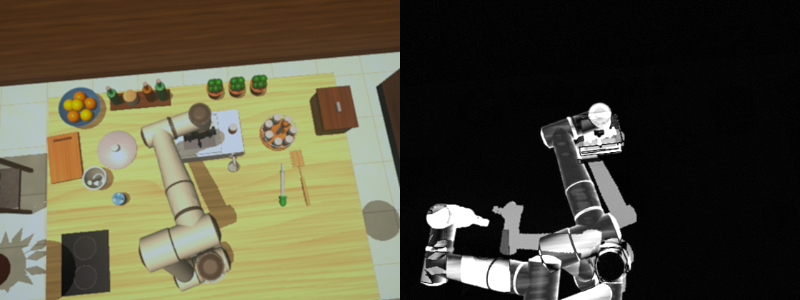

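View pics/ds.png

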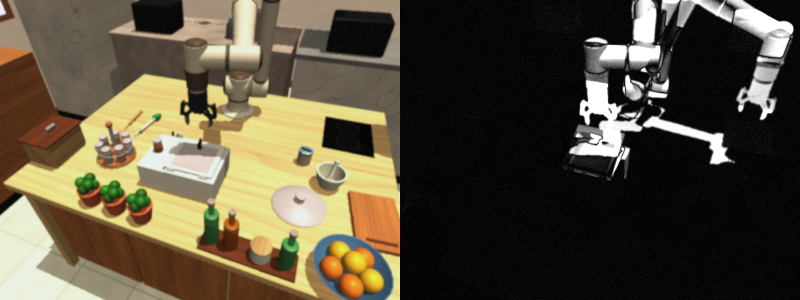

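The wing lies at 7.9° against the unit's y axis at 91.3°, so the knob is at about 1.456 rad. The hatch is at 0.030 rad. The difference images show changes only at the arm, its shadow and the hatch, so no bystander moved. Handing in.

```bash
python3 -c "
from bench import arm
print(arm.job_done()); print(arm.read_state()['clock'])"
```

```text
the job is handed in; nothing more can be done
None
the job is handed in; nothing more can be done
```

The hatch is shut and latched, and I handed the job in at about 18 s of the 64 s allowed. The hand-in gave no verdict.

**What I did:**
- Pushed the hatch down near its free edge until it rested on the seal, with under 5 N at the fingers.
- Gripped the wing knob and pressed with about 16 N. The hatch was then at about 0.022 rad, which I work out as roughly 14 N on the seal.
- Turned the knob clockwise to its stop. The tongue did not catch on the edge, and the wrist torque rose to 1.0 N·m at the stop.
- Eased off, opened the gripper and lifted about 95 mm clear.

**Last checks:**

| Check | Measured | Needed |
|---|---|---|
| Hatch angle after release | 0.030 rad, same in two pictures 0.7 s apart | below 0.045 rad |
| Knob angle from the wing's direction | about 1.456 rad | above 1.25 rad |
| Force on the tool | about 0 N | touching nothing |

- **Bystanders:** comparing top and scene pictures from before and after showed changes only at the arm, its shadow and the hatch.
- **Hatch angle vs. description:** 0.030 rad is at the top of the stated latched range of 0.02 to 0.03.
- **Not measured:** I estimated the seal load from the hatch angle, and had no direct reading of the force between tongue and edge.

No check failed or disagreed.

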